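Unclip the filling nozzle and park it in the draining rack

ROBOT

A 6-joint arm with a two-finger parallel gripper is mounted at the origin on the work surface. World frame = base frame: x ahead of the robot, y to its left, z up, the work surface at z = 0. Lengths are in m, angles in degrees, forces in N, time in s.
With the tool pointing down it reaches from about 0.35 to 0.875 m from the base axis. Payload 4.2 kg.
Tool frame: the origin (TCP) lies on the centre line of the jaws, within the pads' length; the fingertips stand 17 mm ahead of it and the grasp point (between the pads) lies 2 mm behind it; z points along the fingers, y is the direction in which the jaws open and shut (so a half turn about z gives the same grasp; the last joint's range is limited). The gripper opens to 87 mm and grips with 3 to 60 N. Pads are 19 mm wide; open, the fingers measure 117 mm over their backs; the gripper's body (75 mm by 190 mm) begins 51 mm behind the grasp point.
Start: joints at [-51.646, 22.042, 0.453, 0, -68.411, -14.817], TCP at [0.25, -0.573, 0.21] pointing down, gripper open.
Joint ranges: [-179.83, 179.83], [-69.29, 118.12], [-61.27, 80.66], [-181.25, 117.63], [-171.15, -9.14], [-177.46, 177.46]. Speed limits (degrees/s): [159.86, 159.86, 180, 180, 180, 180].

INTERFACE

Orientations are given as a 3x3 rotation matrix whose columns are the frame's x, y, z axes.
In Python, from station import * gives the robot as it stands.
- The arm moves only by the tool play_rows, never from a script. Its argument "targets" is a list that holds one entry, the list of rows, each a list of 5 numbers: the closure, from 0 (fully open) to 1 (shut), then the shift along the world's x, y, z in m, then the turn about the world's z in rad. In form: [[[gripper, x, y, z, twist], ...]]. A call has 1 to 5 rows; each row is the pose to reach, as a shift and turn from the pose commanded when the call began; what a row does not reach only later rows make up. A row lasts 1/12 s, in which the tool goes at most 41.7 mm and 7.16 degrees, less where a joint would pass 70% of its speed; a pose out of reach is approached as far as the arm can. A call with a gripper value outside its range is refused whole. The fingers move at their own pace and stop on an object; the grip force is fixed at half the most. Time passes only in rows, so rows that repeat a pose let the fingers close. It gives the time, the measured TCP pose, the force and the opening at its end, in the units of the state.
- sense(): the state, without advancing time (a new reading comes with each control period).
- capture(name): name is "scene" or "top" or "wrist"; returns the picture (400x640x3 uint8, blue, green, red); there is no depth.
- get_calibration(name): a dict with "camera_matrix" (3x3 intrinsics, pixels), "T" (4x4, takes a point from camera to world coordinates). Camera axes: x right, y up, looking along -z (the intrinsics and any distortion apply to the point x, -y, -z); pixel columns grow to the right and rows downward; lengths in m; the calibration is good to about 2 mm. A picture is of the moment at which its call begins: read the wrist's pose just before it. get_calibration takes no time and is no camera call; for the wrist camera it gives the pose at the moment of the call.
- finish_job(): hands the job in, once; it reports no verdict.
The state is a dict: "time_s": time; "joints": joint angles; "joint_velocities": joint speeds; "effort": joint torques, N m; "tcp_pos": TCP position; "ee_rot": TCP orientation; "wrist_force": force on the tool from outside, world axes, zero at the start; "moment": the same for the moment, N m; "gripper_width": opening from 0.0 (shut) to 1.0 (fully open).
Only numpy, scipy, OpenCV 4.12 (cv2) and the standard library are available. Lean on these libraries where they do the work, as an engineer would, in place of code of your own. Each camera call takes 0.05 s, during which the arm holds its last target. There are 200 camera calls.

TASK

Take the filling nozzle off the filling pump: squeeze its side release button fully in against the opposite side of the collar, keep it squeezed and lift the nozzle straight out without wrenching on the catch. Still squeezing, feel its plug gently into the hole of the draining rack's empty insert, lower it until the collar sits flush on the plate, then let go; do not disturb the other nozzles or the loose kitchen things.

Things in the scene. Friction and masses are not known exactly. Their poses are not given: they have to be found in the camera images.
- nozzle_grip (a point): Centre of the grip area of the white plastic filling nozzle, on its axis; z up along the nozzle, y towards its release button. Collar 34 x 34 mm square, from 28 mm below to 18 mm above this point; thin steel spout to 58 mm above. With the button it measures 40.5 mm along y, 34 mm when the button is fully in. Nozzle about 0.13 kg.
- clip (a joint): How far the grey ribbed release button on the collar's +y side is pressed in, m: 0 out (6.5 mm proud), 0.0065 fully in. It is 22 mm wide, from 14 mm below to 14 mm above nozzle_grip. Squeezing along y presses it: 5 N starts it, 11.5 N holds it fully in against its spring; it springs out when let go. It withdraws the catch.
- nozzle_seat (a point): Centre of the collar's underside on the nozzle's axis (28 mm below nozzle_grip): the face that rests on the pump outlet or the rack; same axes. Below it is a square plug 22 x 22 mm, 30 mm long; its last 8 mm are a thinner square pilot, 10 x 10 mm.
- catch (a point): Steel catch on the +y side of the plug, 14 mm below the collar's underside; 8 mm high. It moves with the button: button out, it stands 4 mm proud of the plug; button at least 5 mm in, it is withdrawn into the plug.
- outlet (a point): Centre of the mouth of the pump's outlet, a 50 x 56 mm steel block with its top here, 95 mm above the table; z up, y as the clipped nozzle's y. Hole 24 mm square; the catch hooks under its 8 mm ledge on the +y side, with 2 mm of upward play. The nozzle is out when lifted over 30 mm. The pump's motor drum, 118 mm high, begins 90 mm to the +x side.
- free_place (a point): Marked place of the rack's empty insert plate, level with its top, 70 mm above the table; x along the row of three inserts (75 mm apart), y across. The white plate is 56 x 86 x 8 mm with one 24 mm square hole in its middle, sides along x and y, free below for the catch. It was screwed down 3 to 6 mm off this point in x, either way, and up to 6 mm in y: the hole must be found by feel or sight.
- rack_top (a point): Middle of the draining rack, level with the tops of its insert plates, 70 mm above the table. Grey frame 250 mm (x) by 100 mm (y). Fingers have room between neighbouring nozzles when they close along y. A shallow steel drip dish lies under each insert's marked place.
- bell_nozzle: Another nozzle, without a button and with a bell-shaped spout, standing in a hole of the rack; origin at the underside of its plug, 30 mm below the plate's top; it stands 72 mm above the plate.
- twin_nozzle: Another nozzle, without a button and with two thin tubes, standing in a hole of the rack; origin at the underside of its plug, 30 mm below the plate's top; it stands 80 mm above the plate.
- scraper: Loose dough scraper lying on the bench, 100 x 115 mm, 20 mm high; origin at its underside.
- cutter_ring: Loose steel cutter ring, 60 mm across, 35 mm high; origin at the centre of its underside.
- jar_lid: Loose white lid, 70 mm across, 12 mm high; origin at the centre of its underside.

How it is judged (in metres and radians):
On the way, in this order (a step that is already met when the one before it is completed fails the run):
1. the release button is squeezed in while the nozzle still sits in the pump outlet (value of joint clip above 0.0045 m and distance between nozzle_seat and outlet below 0.012 m), for 0.2 s.
2. the nozzle is lifted clear of the outlet with the button held in (value of joint clip above 0.0045 m and z of nozzle_seat in the frame of outlet above 0.033 m), for 0.1 s.
At the end, for the whole second after the job is handed in: The nozzle stands upright (within 4 degrees) in the hole of the rack's empty insert, within 11 mm of its marked place, collar flush on the plate (within 2 mm), button sprung out again, let go and at rest (horizontal distance between nozzle_seat and free_place below 0.011 m and z of nozzle_seat in the frame of free_place between -0.004 and 0.002 m and angle between nozzle_seat's own z axis and vertical below 0.07 rad and value of joint clip below 0.002 m and linear speed of nozzle below 0.02 m/s); the robot touches nothing.
It fails at once if the nozzle is wrenched against the pump outlet (over 25 N) (contact force between nozzle and pump above 25 N).
It fails at once if the nozzle is rammed against the rack's insert (over 30 N) (contact force between nozzle and insert above 30 N).
It fails at once if another nozzle is shifted by more than 15 mm (distance of any of bell_nozzle, twin_nozzle from where it was at the start of the episode above 0.015 m).
It fails at once if the scraper, the cutter ring or the lid is shifted by more than 20 mm (distance of any of scraper, cutter_ring, jar_lid from where it was at the start of the episode above 0.02 m).
It also fails if it takes over 58 s, if anything falls off the work surface, if the arm or the gripper's body presses on something with over 40 N, if the wrist force passes 120 N, or if a joint passes its speed limit or range.

## Working session

There is one attempt and no reset: what is moved stays moved. The work goes in short steps, Python scripts to look and compute and a tool call to move; the robot and the scene stay as the last step left them, time stands still between calls to the robot, and variables do not carry over. Pictures are saved under pics/ and viewed, on a budget of 10 in all, crops included, one or two more only if the job needs it, and the job is handed in when it is done.

Besides the shell and the picture viewer there is one more tool, called after ">>>" as name(argument=value, ...) on one line, values as JSON. play_rows: Moves the arm, as the interface text tells. Its arguments: {"type":"object","properties":{"targets":{"type":"array","items":{"type":"array","items":{"type":"array","items":{"type":"number"}}}}},"required":["targets"]}

```bash
mkdir -p pics; python3 - <<'E'
from station import *
import cv2,numpy as np
s=sense();print(s)
for n in("scene","top"):
    im=capture(n);cv2.imwrite(f"pics/{n}0.png",im)
    c=get_calibration(n);print(n,c["camera_matrix"],np.round(c["T"],4).tolist(),c.keys())
E
```

```text
{'time_s': 0.0, 'joints': array([-5.16461054e+01,  2.20910710e+01,  3.79049972e-01, -2.98703347e-02,
       -6.84125299e+01, -1.48162128e+01]), 'joint_velocities': array([ 0.08547738,  0.01272216,  0.10971336, -0.05201247, -0.10472   ,
        0.01930022]), 'effort': array([ 2.94699230e-04, -3.90667641e+01,  1.87401670e+01,  4.21954751e+00,
        1.09990223e-02, -2.01353300e-04]), 'tcp_pos': array([ 0.24935047, -0.57240057,  0.20894913]), 'ee_rot': array([[-9.16874381e-01, -3.99174688e-01, -9.68712807e-04],
       [-3.99175853e-01,  9.16872192e-01,  2.00546567e-03],
       [ 8.76547018e-05,  2.22544686e-03, -9.99997520e-01]]), 'wrist_force': array([ 0.87499193, -0.55596042, -0.05214357]), 'moment': array([0.00444835, 0.0335344 , 0.01389106]), 'gripper_width': 1.0031519533327033}
scene [[373.23818061   0.         317.01388305]
 [  0.         373.23818061 200.65819395]
 [  0.           0.           1.        ]] [[0.8535, -0.3467, 0.389, 0.8773], [0.5208, 0.5437, -0.6581, -0.5512], [0.0166, 0.7643, 0.6446, 0.6247], [0.0, 0.0, 0.0, 1.0]] dict_keys(['camera_matrix', 'T'])
top [[516.215783     0.         313.58015966]
 [  0.         516.215783   205.80291834]
 [  0.           0.           1.        ]] [[0.0014, 0.9857, -0.1682, 0.3739], [-0.9998, -0.0024, -0.022, -0.0215], [-0.0221, 0.1682, 0.9855, 1.1634], [0.0, 0.0, 0.0, 1.0]] dict_keys(['camera_matrix', 'T'])
```

View pics/scene0.png

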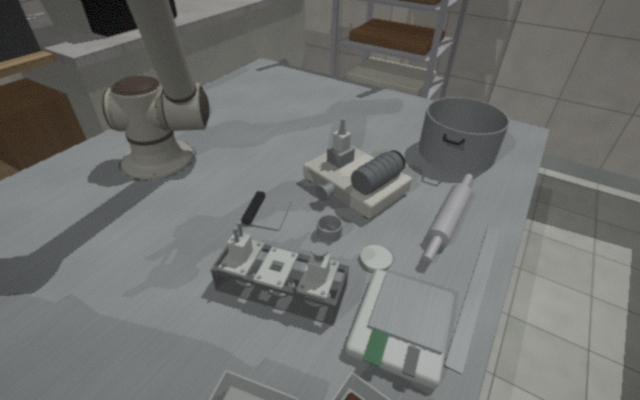

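View pics/top0.png

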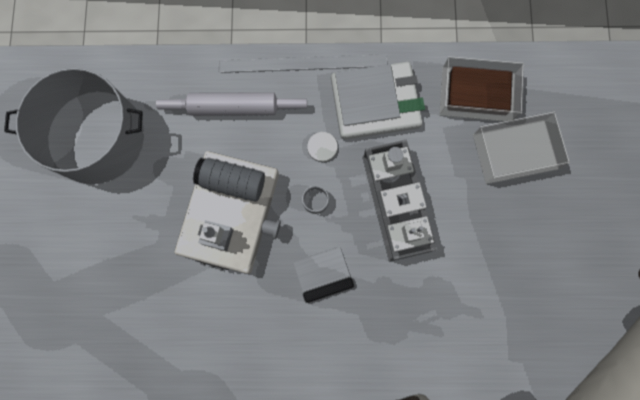

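The scene shows the pump nozzle near (342,140) and the rack with its empty middle insert near (276,266). In the top view they are at about (212,235) and (403,200). I'll enlarge both areas.

```bash
cat > h.py <<'E'
from station import *
import cv2,numpy as np
def ray(n,u,v,z,c=None):
    c=c or get_calibration(n);K=c["camera_matrix"];T=np.array(c["T"])
    d=T[:3,:3]@np.array([(u-K[0,2])/K[0,0],-(v-K[1,2])/K[1,1],-1]);o=T[:3,3]
    return o+d*(z-o[2])/d[2]
def proj(n,p,c=None):
    c=c or get_calibration(n);K=c["camera_matrix"];T=np.array(c["T"])
    q=T[:3,:3].T@(np.array(p)-T[:3,3]);return K[0,0]*q[0]/-q[2]+K[0,2],-K[1,1]*q[1]/-q[2]+K[1,2]
E
python3 - <<'E'
from h import *
im=cv2.imread("pics/top0.png");sc=cv2.imread("pics/scene0.png")
a=cv2.resize(im[205:275,170:250],None,fx=5,fy=5,interpolation=cv2.INTER_CUBIC)
b=cv2.resize(im[140:260,360:440],(200*400//240*1,350*1),interpolation=cv2.INTER_CUBIC)
b=cv2.resize(im[140:264,360:440],None,fx=4.84,fy=4.84,interpolation=cv2.INTER_CUBIC)
c=np.zeros((600,400,3),np.uint8);c[:350]=a
d=np.zeros((600,388,3),np.uint8);d[:]=cv2.resize(b,(388,600))
cv2.imwrite("pics/crop.png",np.hstack([c,d]))
print(ray("top",210,233,.181),ray("top",403,200,.07))
E
```

```text
[0.48906243 0.19958417 0.181     ] [ 0.57274328 -0.18887832  0.07      ]
```

View pics/crop.png

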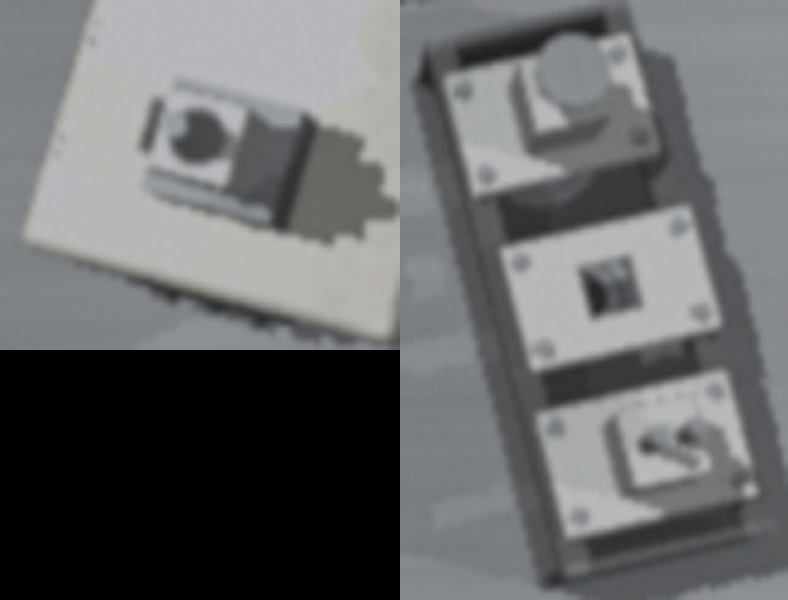

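The top view shows the collar top centred near px (209.4,232.8) at z = 0.141, which puts it at about (0.494, 0.210). The dark button is on the image-left side, so the nozzle's y axis points at about 75.5° in world. The hole is near px (403,199.3), at about (0.573, −0.189), and the rack's y axis is at about 102.7°. I'm moving above the nozzle.

>>> play_rows(targets=[[[0, 0.012, 0.035, 0.012, -0.11], [0, 0.024, 0.07, 0.024, -0.22], [0, 0.036, 0.105, 0.036, -0.33], [0, 0.048, 0.14, 0.048, -0.44], [0, 0.06, 0.175, 0.06, -0.55]]])

```text
time_s: 0.52
tcp_pos: [0.3095, -0.3962, 0.27]
ee_rot: [[-0.989, 0.145, -0.001], [0.145, 0.989, 0.001], [0.001, 0.001, -1.0]]
wrist_force: [1.5, 0.4, 0.3]
gripper_width: 0.999
```

>>> play_rows(targets=[[[0, 0.012, 0.038, 0, -0.113], [0, 0.024, 0.076, 0, -0.113], [0, 0.036, 0.114, 0, -0.113], [0, 0.048, 0.152, 0, -0.113], [0, 0.06, 0.19, 0, -0.113]]])

```text
time_s: 0.93
tcp_pos: [0.3694, -0.206, 0.2699]
ee_rot: [[-0.968, 0.25, 0.0], [0.25, 0.968, 0.0], [-0.0, 0.0, -1.0]]
wrist_force: [1.1, 0.2, 0.0]
gripper_width: 0.996
```

>>> play_rows(targets=[[[0, 0.012, 0.038, 0, 0], [0, 0.024, 0.076, 0, 0], [0, 0.036, 0.114, 0, 0], [0, 0.048, 0.152, 0, 0], [0, 0.06, 0.19, 0, 0]]])

```text
time_s: 1.35
tcp_pos: [0.4293, -0.016, 0.27]
ee_rot: [[-0.968, 0.249, 0.0], [0.249, 0.968, 0.0], [-0.0, 0.0, -1.0]]
wrist_force: [0.6, -1.5, 0.2]
gripper_width: 1.001
```

>>> play_rows(targets=[[[0, 0.012, 0.038, 0, 0], [0, 0.024, 0.076, 0, 0], [0, 0.036, 0.114, 0, 0], [0, 0.048, 0.152, 0, 0], [0, 0.06, 0.19, 0, 0]]])

```text
time_s: 1.77
tcp_pos: [0.4894, 0.174, 0.2698]
ee_rot: [[-0.968, 0.249, -0.001], [0.249, 0.968, -0.0], [0.0, -0.0, -1.0]]
wrist_force: [1.7, -0.4, 0.9]
gripper_width: 1.0
```

```bash
python3 - <<'E'
from h import *
c=get_calibration("wrist");im=capture("wrist");cv2.imwrite("pics/w1.png",im)
print(np.round(c["T"],4).tolist(),c["camera_matrix"][0])
print(proj("wrist",[.494,.21,.141],c),ray("top",209.4,232.8,.141),ray("top",403.1,199.3,.07))
E
```

```text
[[0.249, -0.9349, -0.2531, 0.4202], [0.9685, 0.2404, 0.0646, 0.1919], [0.0004, -0.2612, 0.9653, 0.444], [0.0, 0.0, 0.0, 1.0]] [312.0201218    0.         322.68997977]
(np.float64(358.67770610428937), np.float64(187.45949404927072)) [0.49415367 0.20980548 0.141     ] [ 0.57426911 -0.18913431  0.07      ]
```

View pics/w1.png

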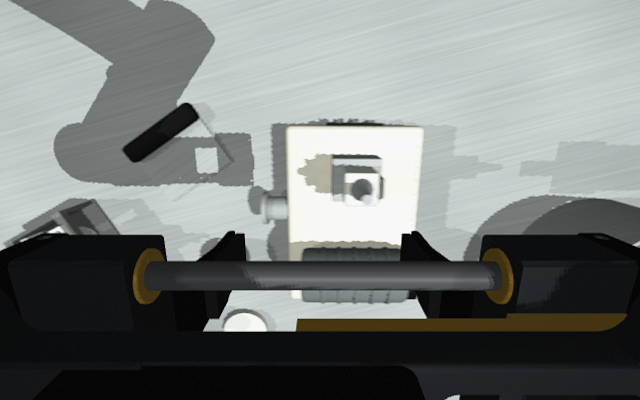

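The wrist view shows the white collar top as a square near (345–381, 171–207), with the button on its right. The prediction was (359,187). I'll find its edges numerically.

```bash
python3 - <<'E'
from h import *
g=cv2.cvtColor(cv2.imread("pics/w1.png"),cv2.COLOR_BGR2GRAY)
print("    ",list(range(326,392,2)))
for v in range(150,214,2): print(v,g[v,326:392:2])
E
```

```text
[326, 328, 330, 332, 334, 336, 338, 340, 342, 344, 346, 348, 350, 352, 354, 356, 358, 360, 362, 364, 366, 368, 370, 372, 374, 376, 378, 380, 382, 384, 386, 388, 390]
150 [248 248 248 248 248 248 248 248 248 248 248 248 248 248 248 248 248 248
 248 248 248 248 248 248 248 248 248 248 248 248 248 248 248]
152 [249 249 250 251 247 250 250 251 249 247 250 251 250 249 249 250 251 250
 249 249 249 249 248 249 249 248 248 248 248 248 248 248 248]
154 [206 226 195 153 163 192 196 146 144 188 194 155 169 211 216 176 139 190
 215 199 199 231 229 217 224 244 248 248 247 247 247 247 248]
156 [175 177 165 116  62  62  62  62  64  61  62  61  60  61  61  61  62  61
  60  59  61  60  62  61  58  62 184 244 248 247 247 247 247]
158 [174 176 167 132 118 119 119 111 114 106 106 105 105 105 107 106 105 106
 106 106 105 107 100 101 101  94  89 148 231 247 247 247 247]
160 [177 177 164 179 205 216 216 217 217 218 218 218 219 221 220 222 221 221
 223 222 223 223 225 225 225 226 226 225 237 246 247 247 247]
162 [178 176 162 181 209 214 214 214 216 216 216 216 216 217 216 218 217 218
 219 218 219 219 220 21
[... 2813 characters left out ...]
 248]
204 [248 248 247 248 248 248 248 248 246 243 239 246 246 247 247 246 247 247
 244 234 221 223 235 244 242 246 245 248 248 248 248 248 248]
206 [247 248 248 248 248 248 248 248 248 247 242 239 239 241 241 241 243 242
 242 242 243 242 241 239 237 243 248 248 248 248 248 248 248]
208 [247 247 248 248 248 248 248 248 248 248 248 248 248 248 248 248 248 248
 248 248 248 248 248 248 248 248 248 248 248 248 248 248 247]
210 [248 247 247 247 247 248 247 247 247 247 248 248 248 248 248 248 248 248
 248 248 248 248 248 248 248 248 248 248 248 248 248 248 248]
212 [247 247 248 247 247 248 247 248 247 247 247 248 248 248 248 248 248 248
 248 248 247 248 248 248 248 248 248 248 248 248 248 248 248]
```

```bash
python3 - <<'E'
from h import *
c=get_calibration("wrist")
p=ray("wrist",361.7,189.5,.141,c);print(p)
# block top check: edges u 331.6..381.8 at v~165 (z .095)
a=ray("wrist",331.6,162,.095,c);b=ray("wrist",381.8,162,.095,c);print(np.linalg.norm(a-b),(a+b)/2)
R=sense()["ee_rot"];t=sense()["tcp_pos"]
print("tool y offsets collar, block:",R[:,1]@(p-t),R[:,1]@((a+b)/2-t),"x",R[:,0]@(p-t), t)
E
```

```text
[0.49952059 0.21805473 0.141     ]
0.05608879407368617 [0.47909152 0.22262137 0.095     ]
tool y offsets collar, block: 0.03899336000988002 0.03830917606496013 x 0.002603909571889584 [0.49225541 0.17941473 0.26882583]
```

```bash
python3 - <<'E'
from h import *
for i in range(3):
    s=sense();print(s["time_s"],s["tcp_pos"],s["joints"],get_calibration("wrist")["T"][:3,3])
E
```

```text
1.8167 [0.49225541 0.17941473 0.26882583] [ 3.77735548e+01  9.86770938e+00 -7.98494485e+00 -1.67944397e-02
 -7.20194232e+01 -1.41998736e+02] [0.42255538 0.19680489 0.44291426]
1.8167 [0.49225541 0.17941473 0.26882583] [ 3.77735548e+01  9.86770938e+00 -7.98494485e+00 -1.67944397e-02
 -7.20194232e+01 -1.41998736e+02] [0.42255538 0.19680489 0.44291426]
1.8167 [0.49225541 0.17941473 0.26882583] [ 3.77735548e+01  9.86770938e+00 -7.98494485e+00 -1.67944397e-02
 -7.20194232e+01 -1.41998736e+02] [0.42255538 0.19680489 0.44291426]
```

>>> play_rows(targets=[[[0, 0, 0, 0, 0]]])

```text
time_s: 1.9
tcp_pos: [0.4899, 0.1748, 0.2686]
ee_rot: [[-0.969, 0.246, -0.002], [0.246, 0.969, -0.001], [0.002, -0.002, -1.0]]
wrist_force: [0.4, -0.5, 0.1]
gripper_width: 1.002
```

```bash
python3 - <<'E'
from h import *
for i in range(1):
    s=sense();print(s["time_s"],s["tcp_pos"],s["joints"],get_calibration("wrist")["T"][:3,3])
E
```

```text
1.9 [0.48989569 0.1748101  0.26860278] [ 3.75160829e+01  9.62716161e+00 -8.31260877e+00 -2.21885121e-02
 -7.21881010e+01 -1.41751250e+02] [0.42083566 0.19269739 0.44287459]
```

>>> play_rows(targets=[[[0, 0.003, 0.018, 0, 0], [0, 0.006, 0.037, 0, 0], [0, 0.006, 0.037, 0, 0], [0, 0.006, 0.037, 0, 0], [0, 0.006, 0.037, 0, 0]]])

```text
time_s: 2.32
tcp_pos: [0.4953, 0.2082, 0.27]
ee_rot: [[-0.968, 0.25, -0.0], [0.25, 0.968, -0.0], [0.0, -0.0, -1.0]]
wrist_force: [0.1, 0.4, -0.7]
gripper_width: 1.0
```

```bash
python3 - <<'E'
from h import *
s=sense();print(s["time_s"],s["tcp_pos"],np.abs(s["joint_velocities"]).max())
c=get_calibration("wrist");im=capture("wrist");cv2.imwrite("pics/w2.png",im)
u,v=proj("wrist",[.496,.2115,.141],c);print(u,v)
g=cv2.cvtColor(im,cv2.COLOR_BGR2GRAY);u0=int(u);v0=int(v)
print("    ",list(range(u0-36,u0+36,2)))
np.set_printoptions(linewidth=220)
for y in range(v0-36,v0+24,2): print(y,g[y,u0-36:u0+36:2])
print(c["T"][:3,3],sense()["tcp_pos"])
E
```

```text
2.3167 [0.49525508 0.2082117  0.27000656] 0.43842990002597304
325.823553141297 191.7455935701611
     [289, 291, 293, 295, 297, 299, 301, 303, 305, 307, 309, 311, 313, 315, 317, 319, 321, 323, 325, 327, 329, 331, 333, 335, 337, 339, 341, 343, 345, 347, 349, 351, 353, 355, 357, 359]
155 [230 249 235 231 248 249 251 233 233 252 253 235 235 250 251 237 232 252 251 238 234 251 251 252 248 250 251 251 249 248 247 246 246 247 247 246]
157 [170 168 169 171 169 167 175  90  92  88  89  82  81  94 106 112 111 110  91  95  96  92 108 108 168 109  92  89 175 170 249 246 246 245 246 246]
159 [172 171 172 170 172 173 110  61  63  62  62  62  63  62  62  63  62  63  62  62  62  62  63  62  62  63  63  62  62  54 237 246 245 245 245 246]
161 [171 173 172 173 171 172 164 165 153 156 155 156 156 157 156 156 157 157 157 158 158 158 159 160 160 161 161 162 162 160 164 246 245 245 246 246]
163 [175 175 175 174 171 169 206 206 206 208 208 207 207 208 208 208 208 208 208 208 208 209 210 210 210 209 210 210 211 211 207 245 245 244 245 245]
165 [175 174 175 173 172 171 206 206 206 208 210 210 208 207 210 21
[... 3052 characters left out ...]
8 247 246 246 246 246 246 246]
207 [246 246 246 246 246 246 246 246 246 247 231 243 243 243 243 243 242 215 206 212 233 242 241 241 241 222 238 247 246 246 246 246 246 247 246 246]
209 [246 246 246 246 246 246 246 246 246 246 246 246 246 246 247 247 247 247 244 248 247 247 246 247 246 247 246 246 246 246 246 246 246 246 246 247]
211 [246 246 246 246 246 246 246 246 246 246 246 246 246 246 246 246 246 246 246 246 246 246 246 246 246 246 246 246 246 246 246 246 246 247 246 246]
213 [246 246 246 246 246 246 246 246 246 246 246 246 246 246 246 246 246 246 246 246 246 246 246 246 246 246 246 246 246 246 246 246 246 246 246 246]
[0.4259977  0.22625915 0.44421308] [0.49531954 0.2080887  0.27016548]
```

The collar centre is at px (325.3,191.8), which puts it at about (0.4959, 0.2110). The 56 mm block width agrees to within 0.1 mm. I'll descend to TCP z = 0.131, which leaves 3 mm between the spout tip and the gripper body.

>>> play_rows(targets=[[[0, 0.0005, 0.0025, -0.03, 0], [0, 0.0005, 0.0025, -0.06, 0], [0, 0.0005, 0.0025, -0.09, 0], [0, 0.0005, 0.0025, -0.115, 0], [0.3, 0.0005, 0.0025, -0.125, 0]]])

```text
time_s: 2.78
tcp_pos: [0.494, 0.2093, 0.1417]
ee_rot: [[-0.968, 0.251, -0.006], [0.251, 0.968, -0.003], [0.005, -0.005, -1.0]]
wrist_force: [-0.5, 0.3, -1.4]
gripper_width: 0.979
```

>>> play_rows(targets=[[[0.4, 0, 0, -0.007, 0], [0.47, 0, 0, -0.014, 0], [0.47, 0, 0, -0.014, 0], [0.47, 0, 0, -0.014, 0], [0.47, 0, 0, -0.014, 0]]])

```text
time_s: 3.2
tcp_pos: [0.4969, 0.212, 0.1324]
ee_rot: [[-0.968, 0.249, 0.002], [0.249, 0.968, 0.002], [-0.002, 0.002, -1.0]]
wrist_force: [-0.6, 0.3, 0.8]
gripper_width: 0.631
```

>>> play_rows(targets=[[[0.47, 0, 0, 0, 0], [0.47, 0, 0, 0, 0], [0.47, 0, 0, 0, 0], [0.47, 0, 0, 0, 0]]])

```text
time_s: 3.53
tcp_pos: [0.4962, 0.2116, 0.1314]
ee_rot: [[-0.968, 0.249, 0.0], [0.249, 0.968, 0.0], [-0.0, 0.0, -1.0]]
wrist_force: [0.1, 0.4, 0.3]
gripper_width: 0.537
```

```bash
python3 - <<'E'
from h import *
s=sense();print(s["tcp_pos"],s["gripper_width"],s["wrist_force"])
c=get_calibration("wrist");cv2.imwrite("pics/w3.png",capture("wrist"))
E
```

```text
[0.4961856  0.21164689 0.13135967] 0.5372868379943786 [0.09043932 0.43926954 0.25239396]
```

View pics/w3.png

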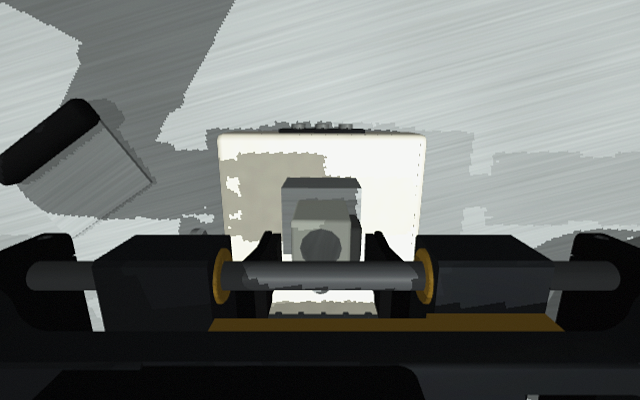

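The jaws' inner faces are near u≈276 and 372, and the nozzle's axis is at u≈321, so the jaws are within about 1–2 mm of centre. I'll close slowly and watch the force.

>>> play_rows(targets=[[[0.52, 0, 0, 0, 0], [0.54, 0, 0, 0, 0], [0.55, 0, 0, 0, 0], [0.555, 0, 0, 0, 0], [0.56, 0, 0, 0, 0]]])

```text
time_s: 4.0
tcp_pos: [0.4961, 0.2115, 0.131]
ee_rot: [[-0.968, 0.25, -0.0], [0.25, 0.968, -0.0], [0.0, -0.0, -1.0]]
wrist_force: [-0.7, -0.1, -0.4]
gripper_width: 0.447
```

>>> play_rows(targets=[[[0.565, 0, 0, 0, 0], [0.57, 0, 0, 0, 0], [0.575, 0, 0, 0, 0], [0.58, 0, 0, 0, 0]]])

```text
time_s: 4.33
tcp_pos: [0.4961, 0.2115, 0.1311]
ee_rot: [[-0.968, 0.25, -0.0], [0.25, 0.968, -0.0], [-0.0, -0.0, -1.0]]
wrist_force: [0.3, 0.4, -0.6]
gripper_width: 0.429
```

>>> play_rows(targets=[[[0.585, 0, 0, 0, 0], [0.59, 0, 0, 0, 0], [0.59, 0, 0, 0, 0]]])

```text
time_s: 4.58
tcp_pos: [0.4961, 0.2115, 0.131]
ee_rot: [[-0.968, 0.25, -0.0], [0.25, 0.968, 0.0], [0.0, 0.0, -1.0]]
wrist_force: [-0.8, 0.0, -0.0]
gripper_width: 0.412
```

>>> play_rows(targets=[[[0.6, 0, 0, 0, 0], [0.605, 0, 0, 0, 0], [0.605, 0, 0, 0, 0]]])

```text
time_s: 4.83
tcp_pos: [0.4961, 0.2115, 0.1311]
ee_rot: [[-0.968, 0.25, 0.0], [0.25, 0.968, 0.0], [-0.0, 0.0, -1.0]]
wrist_force: [0.5, 0.5, -1.0]
gripper_width: 0.394
```

>>> play_rows(targets=[[[0.62, 0, 0, 0, 0], [0.64, 0, 0, 0, 0], [0.66, 0, 0, 0, 0]]])

```text
time_s: 5.08
tcp_pos: [0.4961, 0.2115, 0.131]
ee_rot: [[-0.968, 0.25, 0.0], [0.25, 0.968, 0.0], [-0.0, 0.0, -1.0]]
wrist_force: [-0.3, 0.4, -0.0]
gripper_width: 0.353
```

The opening now reads 0.353, about 31 mm, with no force. That doesn't match a 34 mm collar, so I'll look.

```bash
python3 - <<'E'
from h import *
w=capture("wrist");s=capture("scene");np.set_printoptions(precision=3,suppress=True)
p=proj("scene",[.496,.2115,.123]);print(p,sense()["gripper_width"])
x,y=int(p[0]),int(p[1])
a=cv2.resize(s[y-50:y+50,x-50:x+50],(400,400),interpolation=cv2.INTER_CUBIC)
b=cv2.resize(w[160:360,220:420],(400,400),interpolation=cv2.INTER_CUBIC)
cv2.imwrite("pics/w4.png",np.hstack([a,b]))
E
```

```text
(np.float64(341.3201059106035), np.float64(137.99610616099255)) 0.3426378726513164
```

View pics/w4.png

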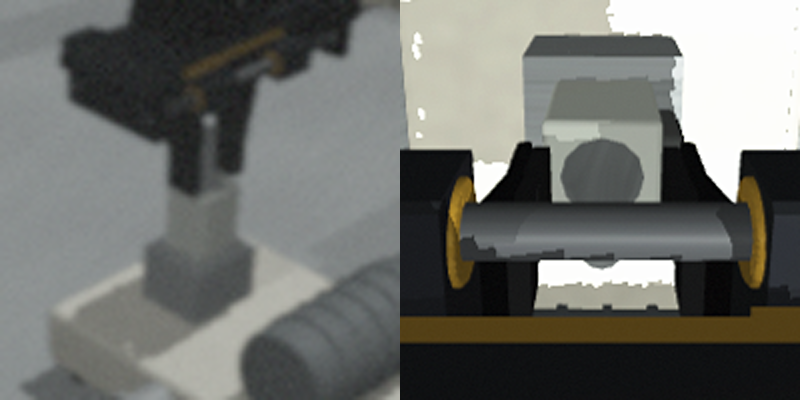

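```bash
python3 - <<'E'
from h import *
s=cv2.imread("pics/w4.png");t=sense()["tcp_pos"];R=sense()["ee_rot"]
f=lambda p:tuple(int(round(v)) for v in (np.array(proj("scene",p))-[291,87])*8)
im=cv2.resize(s[:,:400],(800,800),interpolation=cv2.INTER_CUBIC)[100:600,200:700].copy()
def dot(p,col):
    q=f(p);cv2.circle(im,(q[0]-200,q[1]-100),3,col,-1)
a=np.array([.496,.2115,0]);X,Y=R[:,0],R[:,1]
dot(a+[0,0,.181],(0,0,255))
for i in(-1,1):
  for j in(-1,1):
    dot(a+X*i*.017+Y*j*.017+[0,0,.141],(0,255,0));dot(a+X*i*.025+Y*j*.028+[0,0,.095],(255,0,0))
  for j in(-1,1): dot(t+[0,0,-.017]+Y*i*.0155+X*j*.0095,(0,255,255))
cv2.imwrite("pics/w5.png",cv2.convertScaleAbs(im,alpha=1.3))
E
```

```text
(no output)
```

View pics/w5.png

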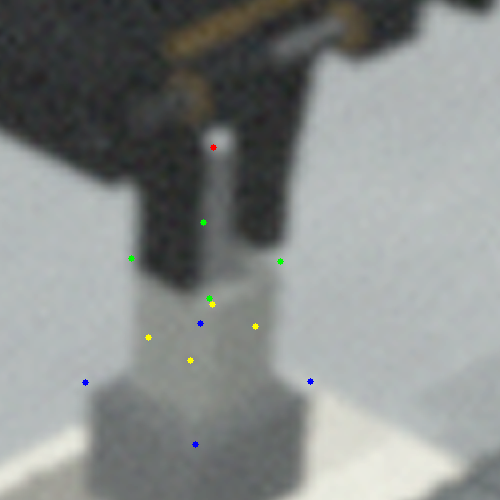

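The overlay shows that the collar, block and spout match my estimates. However, the black fingertips end at the collar top, about z = 0.143, roughly 29 mm higher than the stated tool geometry puts them (yellow dots). They closed above the collar, around the spout. I'll check the palm height and fingertip height the same way before going lower.

```bash
python3 - <<'E'
from h import *
t=sense()["tcp_pos"];R=sense()["ee_rot"];X,Y=R[:,0],R[:,1]
f=lambda p:((np.array(proj("scene",p))-[291,87])*8-[200,100]).round()
for z in(.18,.209):
  print(z,"palm corners",[f([*(t+X*i*.0375+Y*j*.095)[:2],z]).tolist() for i in(-1,1) for j in(-1,1)],"centre",f([*t[:2],z]))
for z in(.114,.143): print(z,"-y tip corners",[f([*(t+X*i*.0095-Y*o)[:2],z]).tolist() for i in(-1,1) for o in(.015,.03)])
# wrist image w1 (arm at ~rest then): stage open tips 43.5mm
c=get_calibration("wrist")
for dz in(-.017,.0,.012): print(dz,[proj("wrist",t+[0,0,dz]+X*i*.0095+Y*j*.0435,c) for i in(-1,1) for j in(-1,1)])
E
```

```text
0.18 palm corners [[86.0, 300.0], [498.0, 96.0], [-90.0, 206.0], [323.0, 20.0]] centre [214. 150.]
0.209 palm corners [[89.0, 211.0], [509.0, 12.0], [-91.0, 119.0], [331.0, -62.0]] centre [219.  64.]
0.114 -y tip corners [[191.0, 360.0], [159.0, 376.0], [149.0, 337.0], [117.0, 353.0]]
0.143 -y tip corners [[196.0, 281.0], [164.0, 297.0], [153.0, 259.0], [120.0, 275.0]]
-0.017 [(np.float64(256.40089848772135), np.float64(244.92184098257815)), (np.float64(388.3483618215003), np.float64(244.88919202330356)), (np.float64(254.7602831672944), np.float64(217.4793581258275)), (np.float64(389.97539901243886), np.float64(217.45440217006538))]
0.0 [(np.float64(250.67610755965362), np.float64(255.97381976081917)), (np.float64(394.0586909804699), np.float64(255.93471119683372)), (np.float64(248.73503325010017), np.float64(226.3866149867716)), (np.float64(395.9844875775757), np.float64(226.35643335851847))]
0.012 [(np.float64(245.9986175972184), np.float64(265.00393465057255)), (np.float64(398.7241426931856), np.float64(264.9591185315728)), (np.float64(243.79277064837038), np.float64(233.69286834934505)), (np.float64(400.91324628722975), np.float64(233.6580338055908))]
```

Both views agree. In the first wrist picture the open tips at (244,233) and (402,233) match +12 mm, and the palm in the scene view also sits about 29 mm high. So the real gripper is 29 mm further back along the tool axis than the stated TCP geometry. I'll reopen and go 29 mm lower.

>>> play_rows(targets=[[[0.42, 0, 0, 0, 0], [0.42, 0, 0, 0, 0], [0.42, 0, 0, 0, 0], [0.42, 0, 0, 0, 0], [0.42, 0, 0, 0, 0]]])

```text
time_s: 5.6
tcp_pos: [0.4961, 0.2115, 0.1311]
ee_rot: [[-0.968, 0.25, 0.0], [0.25, 0.968, -0.0], [-0.0, 0.0, -1.0]]
wrist_force: [1.0, -0.4, -0.5]
gripper_width: 0.559
```

>>> play_rows(targets=[[[0.42, 0, 0, -0.002, 0], [0.42, 0, 0, -0.004, 0], [0.42, 0, 0, -0.006, 0], [0.42, 0, 0, -0.008, 0], [0.42, 0, 0, -0.01, 0]]])

```text
time_s: 6.02
tcp_pos: [0.496, 0.2115, 0.1207]
ee_rot: [[-0.968, 0.25, -0.0], [0.25, 0.968, -0.0], [0.0, -0.0, -1.0]]
wrist_force: [-0.5, -0.3, 0.2]
gripper_width: 0.584
```

>>> play_rows(targets=[[[0.42, 0, 0, -0.004, 0], [0.42, 0, 0, -0.008, 0], [0.42, 0, 0, -0.012, 0], [0.42, 0, 0, -0.016, 0], [0.44, 0, 0, -0.019, 0]]])

```text
time_s: 6.43
tcp_pos: [0.4959, 0.2114, 0.1014]
ee_rot: [[-0.968, 0.25, -0.001], [0.25, 0.968, -0.0], [0.0, -0.001, -1.0]]
wrist_force: [-0.2, 0.5, 0.4]
gripper_width: 0.569
```

>>> play_rows(targets=[[[0.5, 0, 0, 0, 0], [0.51, 0, 0, 0, 0], [0.52, 0, 0, 0, 0], [0.525, 0, 0, 0, 0], [0.53, 0, 0, 0, 0]]])

```text
time_s: 6.85
tcp_pos: [0.4963, 0.2118, 0.1023]
ee_rot: [[-0.968, 0.249, 0.001], [0.249, 0.968, 0.001], [-0.0, 0.001, -1.0]]
wrist_force: [-0.1, 0.5, -0.6]
gripper_width: 0.477
```

>>> play_rows(targets=[[[0.535, 0, 0, 0, 0], [0.54, 0, 0, 0, 0], [0.545, 0, 0, 0, 0], [0.55, 0, 0, 0, 0]]])

```text
time_s: 7.18
tcp_pos: [0.4963, 0.2116, 0.1023]
ee_rot: [[-0.968, 0.249, 0.001], [0.249, 0.968, 0.0], [-0.0, 0.0, -1.0]]
wrist_force: [0.2, 1.9, 0.8]
gripper_width: 0.457
```

>>> play_rows(targets=[[[0.555, 0, 0, 0, 0], [0.56, 0, 0, 0, 0], [0.56, 0, 0, 0, 0]]])

```text
time_s: 7.43
tcp_pos: [0.4961, 0.2113, 0.1022]
ee_rot: [[-0.968, 0.25, 0.0], [0.25, 0.968, -0.0], [-0.0, -0.0, -1.0]]
wrist_force: [0.0, -0.1, 1.2]
gripper_width: 0.445
```

>>> play_rows(targets=[[[0.565, 0, 0, 0, 0], [0.57, 0, 0, 0, 0], [0.57, 0, 0, 0, 0]]])

```text
time_s: 7.68
tcp_pos: [0.496, 0.2111, 0.1021]
ee_rot: [[-0.968, 0.25, -0.0], [0.25, 0.968, -0.001], [0.0, -0.001, -1.0]]
wrist_force: [-0.5, -1.4, 3.0]
gripper_width: 0.432
```

The force now shows the −y finger pushing the collar, so the jaws sit too far toward +y. I'll shift them −y while closing the rest of the way.

>>> play_rows(targets=[[[0.575, -0.0002, -0.0008, 0, 0], [0.58, -0.0003, -0.0012, 0, 0], [0.58, -0.0003, -0.0012, 0, 0]]])

```text
time_s: 7.93
tcp_pos: [0.4959, 0.2106, 0.1021]
ee_rot: [[-0.968, 0.25, 0.001], [0.25, 0.968, 0.001], [-0.0, 0.001, -1.0]]
wrist_force: [0.1, 0.3, 1.8]
gripper_width: 0.424
```

>>> play_rows(targets=[[[0.585, -0.0001, -0.0003, 0, 0], [0.59, -0.0002, -0.0006, 0, 0], [0.59, -0.0002, -0.0006, 0, 0]]])

```text
time_s: 8.18
tcp_pos: [0.4958, 0.2101, 0.1021]
ee_rot: [[-0.968, 0.249, 0.001], [0.249, 0.968, 0.001], [-0.0, 0.001, -1.0]]
wrist_force: [1.0, 1.9, 2.3]
gripper_width: 0.409
```

>>> play_rows(targets=[[[0.595, 0, -0.0002, 0, 0], [0.6, -0.0001, -0.0004, 0, 0], [0.605, -0.0001, -0.0004, 0, 0]]])

```text
time_s: 8.43
tcp_pos: [0.4957, 0.2096, 0.1021]
ee_rot: [[-0.968, 0.249, 0.001], [0.249, 0.968, 0.001], [-0.0, 0.001, -1.0]]
wrist_force: [0.4, 2.4, 1.9]
gripper_width: 0.398
```

>>> play_rows(targets=[[[0.61, 0, 0, 0, 0], [0.62, 0, 0, 0, 0], [0.63, 0, 0, 0, 0]]])

```text
time_s: 8.68
tcp_pos: [0.4956, 0.2093, 0.1021]
ee_rot: [[-0.968, 0.25, 0.0], [0.25, 0.968, -0.0], [-0.0, -0.0, -1.0]]
wrist_force: [0.9, 1.9, 0.9]
gripper_width: 0.386
```

>>> play_rows(targets=[[[0.66, 0, 0, 0, 0], [0.7, 0, 0, 0, 0], [0.8, 0, 0, 0, 0], [0.8, 0, 0, 0, 0], [0.8, 0, 0, 0, 0]]])

```text
time_s: 9.1
tcp_pos: [0.4956, 0.2093, 0.1021]
ee_rot: [[-0.968, 0.25, 0.0], [0.25, 0.968, -0.0], [-0.0, 0.0, -1.0]]
wrist_force: [0.6, 1.2, 1.1]
gripper_width: 0.388
```

The jaws stopped at 33.8 mm, so the button is fully in and side forces are about 1 N. I'll lift gently.

>>> play_rows(targets=[[[0.8, 0, 0, 0.001, 0], [0.8, 0, 0, 0.002, 0], [0.8, 0, 0, 0.003, 0], [0.8, 0, 0, 0.004, 0], [0.8, 0, 0, 0.005, 0]]])

```text
time_s: 9.52
tcp_pos: [0.4952, 0.2093, 0.1067]
ee_rot: [[-0.968, 0.25, -0.001], [0.25, 0.968, -0.0], [0.001, -0.0, -1.0]]
wrist_force: [0.6, 3.4, -2.7]
gripper_width: 0.389
```

>>> play_rows(targets=[[[0.8, 0, 0, 0.003, 0], [0.8, 0, 0, 0.006, 0], [0.8, 0, 0, 0.009, 0], [0.8, 0, 0, 0.012, 0], [0.8, 0, 0, 0.015, 0]]])

```text
time_s: 9.93
tcp_pos: [0.4954, 0.2091, 0.1225]
ee_rot: [[-0.968, 0.25, -0.0], [0.25, 0.968, -0.0], [0.0, -0.0, -1.0]]
wrist_force: [0.5, 1.5, -1.7]
gripper_width: 0.384
```

It came free, and the force is about the nozzle's own weight. I'll lift on to the carry height.

>>> play_rows(targets=[[[0.8, 0, 0, 0.008, 0], [0.8, 0, 0, 0.018, 0], [0.8, 0, 0, 0.03, 0], [0.8, 0, 0, 0.045, 0], [0.8, 0, 0, 0.06, 0]]])

```text
time_s: 10.35
tcp_pos: [0.4951, 0.2085, 0.1834]
ee_rot: [[-0.968, 0.25, -0.001], [0.25, 0.968, -0.001], [0.0, -0.002, -1.0]]
wrist_force: [-0.0, -0.4, -1.8]
gripper_width: 0.385
```

>>> play_rows(targets=[[[0.8, 0.001, -0.004, 0.015, 0.05], [0.8, 0.004, -0.014, 0.02, 0.1], [0.8, 0.009, -0.036, 0.02, 0.18], [0.8, 0.016, -0.066, 0.02, 0.26], [0.8, 0.023, -0.1, 0.02, 0.34]]])

```text
time_s: 10.77
tcp_pos: [0.5183, 0.1085, 0.2033]
ee_rot: [[-0.996, -0.094, 0.0], [-0.094, 0.996, -0.0], [-0.0, -0.0, -1.0]]
wrist_force: [1.5, -0.3, -1.9]
gripper_width: 0.385
```

>>> play_rows(targets=[[[0.8, 0.007, -0.034, 0, 0.06], [0.8, 0.014, -0.068, 0, 0.1], [0.8, 0.02, -0.1, 0, 0.135], [0.8, 0.028, -0.13, 0, 0.135], [0.8, 0.036, -0.16, 0, 0.135]]])

```text
time_s: 11.18
tcp_pos: [0.554, -0.0529, 0.2033]
ee_rot: [[-0.975, -0.221, -0.0], [-0.221, 0.975, -0.001], [0.0, -0.001, -1.0]]
wrist_force: [0.1, 0.0, -0.8]
gripper_width: 0.39
```

>>> play_rows(targets=[[[0.8, 0.006, -0.03, 0, 0], [0.8, 0.011, -0.055, 0, 0], [0.8, 0.014, -0.075, 0, 0], [0.8, 0.016, -0.085, 0, 0], [0.8, 0.016, -0.085, 0, 0]]])

```text
time_s: 11.6
tcp_pos: [0.5702, -0.1378, 0.2025]
ee_rot: [[-0.976, -0.218, -0.001], [-0.218, 0.976, -0.001], [0.001, -0.0, -1.0]]
wrist_force: [0.8, -0.2, -0.1]
gripper_width: 0.39
```

```bash
python3 - <<'E'
from h import *
c=get_calibration("wrist");im=capture("wrist");cv2.imwrite("pics/w6.png",im);np.save("c6.npy",c["T"])
u,v=proj("wrist",[.574,-.189,.07],c);print(u,v,sense()["tcp_pos"])
cv2.imwrite("pics/w6c.png",cv2.resize(im[100:270,100:420],None,fx=2.5,fy=2.5,interpolation=cv2.INTER_CUBIC))
E
```

```text
271.7009634163857 183.71345614544884 [ 0.57003833 -0.13653158  0.20236971]
```

View pics/w6c.png

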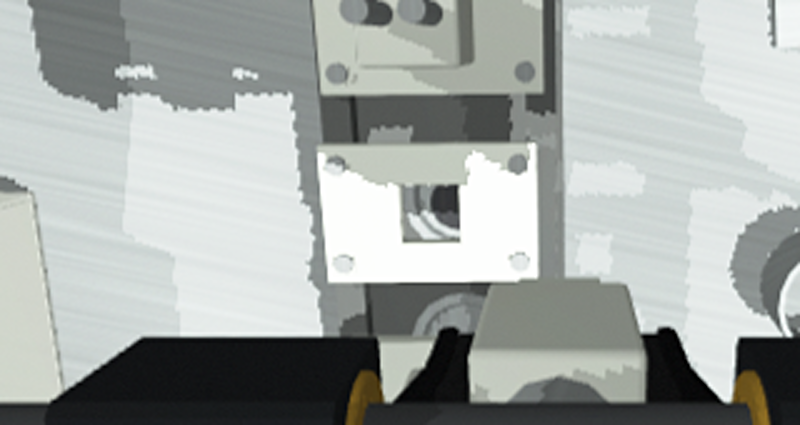

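The hole is at crop (402–461, 184–242), so its centre is at px (272.6, 185.2). The prediction from the top camera was (271.7,183.7). The plate's edges are about 1° off the tool's axes.

```bash
python3 - <<'E'
from h import *
c=get_calibration("wrist");c["T"]=np.load("c6.npy")
t=sense()["tcp_pos"];R=sense()["ee_rot"]
im=cv2.cvtColor(cv2.imread("pics/w6.png"),cv2.COLOR_BGR2GRAY)
np.set_printoptions(linewidth=220)
print(list(range(256,290)));
for v in(176,180,184,188,192):print(v,im[v,256:290])
print(im[165:204,276],im[165:204,268])
L=[ray("wrist",u,185,.07,c) for u in(260.8,284.4)];print(np.linalg.norm(L[0]-L[1]))
p=ray("wrist",272.6,185.2,.07,c);d=p-t;b=np.array([.0001,.0017])
lx,ly=R[:,0]@d,R[:,1]@d;print("hole",p,"tool",lx,ly)
print("shift",R[:,0]*(lx-b[0])+R[:,1]*(ly-b[1]),t)
E
```

```text
[256, 257, 258, 259, 260, 261, 262, 263, 264, 265, 266, 267, 268, 269, 270, 271, 272, 273, 274, 275, 276, 277, 278, 279, 280, 281, 282, 283, 284, 285, 286, 287, 288, 289]
176 [254 254 255 230 167 133 138 143 144 118  94 102 146 148 147 147 140  79  51  51  54  57  53  52  52  52  42 179 255 255 254 254 254 254]
180 [254 254 255 241 179 129 137 142 145 125  97 100 118 133 147 153  80  50  51  52  55  56  54  52  52  52  45 134 255 255 254 254 254 254]
184 [254 254 255 252 190 136 125 137 139 142 129  94 138 193 207 157 114  75  70  65  52  53  58  73  75  55  46  98 255 255 254 254 254 254]
188 [254 254 255 255 177 147 146 163 225 233 234 237 205 168 163 208 233 235 218 150  91  92  95  93  93  94  92  96 255 255 254 254 254 254]
192 [254 254 254 255 231 170 148 147 147 143 175 217 233 233 234 221 188 157 146 166 193 219 235 240 234 230 215 206 248 255 254 254 254 254]
[200 199 199 197 198 199 198 203 167  80  51  54  55  56  55  55  55  54  52  52  76  92  87  91 164 222 228 193 149 176 166 138 238 255 254 254 254 254 254] [198 198 198 198 198 199 199 202 176 136 140 146 145 144 132 118 119 110  99 138 166 169 180 205 230 233 233 233 225 189 135 136 231 255 254 254 254 254 254]
0.023684701723020132
hole [ 0.57530225 -0.1878507   0.07      ] tool 0.0060132787648567824 -0.051234777844257756
shift [ 5.82988629e-03 -5.29440270e-02  5.22760725e-07] [ 0.57003833 -0.13653158  0.20236971]
```

>>> play_rows(targets=[[[0.8, 0.003, -0.027, 0, 0.018], [0.8, 0.006, -0.0535, 0, 0.018], [0.8, 0.006, -0.0535, -0.02, 0.018], [0.8, 0.006, -0.0535, -0.045, 0.018], [0.8, 0.006, -0.0535, -0.065, 0.018]]])

```text
time_s: 12.07
tcp_pos: [0.576, -0.1882, 0.1364]
ee_rot: [[-0.971, -0.239, -0.0], [-0.239, 0.971, 0.001], [0.0, 0.001, -1.0]]
wrist_force: [-0.5, 0.7, -1.8]
gripper_width: 0.387
```

>>> play_rows(targets=[[[0.8, 0, 0, -0.008, 0], [0.8, 0, 0, -0.016, 0], [0.8, 0, 0, -0.022, 0], [0.8, 0, 0, -0.022, 0], [0.8, 0, 0, -0.022, 0]]])

```text
time_s: 12.48
tcp_pos: [0.5771, -0.1889, 0.1159]
ee_rot: [[-0.971, -0.239, 0.001], [-0.239, 0.971, -0.0], [-0.001, -0.001, -1.0]]
wrist_force: [0.3, 0.2, -1.1]
gripper_width: 0.386
```

>>> play_rows(targets=[[[0.8, -0.001, -0.001, -0.003, 0], [0.8, -0.001, -0.001, -0.006, 0], [0.8, -0.001, -0.001, -0.009, 0], [0.8, -0.001, -0.001, -0.012, 0], [0.8, -0.001, -0.001, -0.014, 0]]])

```text
time_s: 12.9
tcp_pos: [0.5753, -0.1902, 0.1006]
ee_rot: [[-0.971, -0.238, -0.0], [-0.238, 0.971, 0.0], [0.0, 0.0, -1.0]]
wrist_force: [-0.7, -0.1, -1.1]
gripper_width: 0.389
```

>>> play_rows(targets=[[[0.8, 0, 0, -0.001, 0], [0.8, 0, 0, -0.002, 0], [0.8, 0, 0, -0.003, 0], [0.8, 0, 0, -0.0035, 0]]])

```text
time_s: 13.23
tcp_pos: [0.5755, -0.1902, 0.0974]
ee_rot: [[-0.971, -0.238, -0.0], [-0.238, 0.971, 0.0], [0.0, 0.0, -1.0]]
wrist_force: [-0.9, 0.6, -1.1]
gripper_width: 0.39
```

No contact yet. I'll continue in small steps.

>>> play_rows(targets=[[[0.8, 0, 0, -0.0007, 0], [0.8, 0, 0, -0.0014, 0], [0.8, 0, 0, -0.002, 0]]])

```text
time_s: 13.48
tcp_pos: [0.5755, -0.1902, 0.0955]
ee_rot: [[-0.971, -0.238, 0.0], [-0.238, 0.971, 0.0], [-0.0, -0.0, -1.0]]
wrist_force: [-0.2, 0.2, -1.8]
gripper_width: 0.392
```

>>> play_rows(targets=[[[0.8, 0, 0, -0.0007, 0], [0.8, 0, 0, -0.0014, 0], [0.8, 0, 0, -0.002, 0]]])

```text
time_s: 13.73
tcp_pos: [0.5755, -0.1902, 0.0935]
ee_rot: [[-0.971, -0.239, -0.0], [-0.239, 0.971, 0.0], [0.0, 0.0, -1.0]]
wrist_force: [0.0, -0.4, -1.5]
gripper_width: 0.387
```

The shoulder is 5 mm past the plate's top with no force, so the plug is in the hole.

>>> play_rows(targets=[[[0.8, 0, 0, -0.001, 0], [0.8, 0, 0, -0.002, 0], [0.8, 0, 0, -0.003, 0], [0.8, 0, 0, -0.004, 0], [0.8, 0, 0, -0.005, 0]]])

```text
time_s: 14.15
tcp_pos: [0.5755, -0.1902, 0.0884]
ee_rot: [[-0.971, -0.238, -0.0], [-0.238, 0.971, 0.0], [0.0, 0.0, -1.0]]
wrist_force: [-0.3, -0.6, -1.2]
gripper_width: 0.384
```

>>> play_rows(targets=[[[0.8, 0, 0, -0.001, 0], [0.8, 0, 0, -0.002, 0], [0.8, 0, 0, -0.003, 0], [0.8, 0, 0, -0.004, 0], [0.8, 0, 0, -0.005, 0]]])

```text
time_s: 14.57
tcp_pos: [0.5755, -0.1902, 0.0835]
ee_rot: [[-0.971, -0.238, 0.0], [-0.238, 0.971, -0.0], [-0.0, -0.0, -1.0]]
wrist_force: [0.0, -0.1, -1.1]
gripper_width: 0.388
```

>>> play_rows(targets=[[[0.8, 0, 0, -0.001, 0], [0.8, 0, 0, -0.002, 0], [0.8, 0, 0, -0.003, 0], [0.8, 0, 0, -0.004, 0]]])

```text
time_s: 14.9
tcp_pos: [0.5755, -0.1902, 0.0794]
ee_rot: [[-0.971, -0.238, -0.0], [-0.238, 0.971, 0.0], [0.0, 0.0, -1.0]]
wrist_force: [-0.0, -0.3, -1.1]
gripper_width: 0.391
```

>>> play_rows(targets=[[[0.8, 0, 0, -0.0005, 0], [0.8, 0, 0, -0.001, 0], [0.8, 0, 0, -0.0015, 0]]])

```text
time_s: 15.15
tcp_pos: [0.5755, -0.1902, 0.078]
ee_rot: [[-0.971, -0.238, 0.0], [-0.238, 0.971, -0.0], [-0.0, -0.0, -1.0]]
wrist_force: [-0.0, -0.4, -1.9]
gripper_width: 0.386
```

>>> play_rows(targets=[[[0.8, 0, 0, -0.0004, 0], [0.8, 0, 0, -0.0008, 0], [0.8, 0, 0, -0.0008, 0]]])

```text
time_s: 15.4
tcp_pos: [0.5755, -0.1902, 0.0772]
ee_rot: [[-0.971, -0.238, 0.0], [-0.238, 0.971, -0.0], [-0.0, -0.0, -1.0]]
wrist_force: [0.0, 0.3, -1.6]
gripper_width: 0.387
```

>>> play_rows(targets=[[[0.8, 0, 0, -0.0004, 0], [0.8, 0, 0, -0.0008, 0], [0.8, 0, 0, -0.0008, 0]]])

```text
time_s: 15.65
tcp_pos: [0.5756, -0.1902, 0.0771]
ee_rot: [[-0.971, -0.239, 0.0], [-0.239, 0.971, -0.0], [-0.0, -0.0, -1.0]]
wrist_force: [-1.7, 1.1, 2.4]
gripper_width: 0.385
```

>>> play_rows(targets=[[[0.8, 0, 0, -0.0004, 0], [0.8, 0, 0, -0.0008, 0], [0.8, 0, 0, -0.0008, 0]]])

```text
time_s: 15.9
tcp_pos: [0.5756, -0.1902, 0.0771]
ee_rot: [[-0.971, -0.239, 0.001], [-0.239, 0.971, -0.0], [-0.0, -0.001, -1.0]]
wrist_force: [-3.3, 1.6, 7.8]
gripper_width: 0.393
```

The collar has met the plate (z stopped at 0.0771, about 9 N). I'll ease off and let go.

>>> play_rows(targets=[[[0.7, 0, 0, 0.0008, 0], [0.6, 0, 0, 0.0008, 0], [0.56, 0, 0, 0.0008, 0], [0.5, 0, 0, 0.0008, 0], [0.4, 0, 0, 0.0008, 0]]])

```text
time_s: 16.32
tcp_pos: [0.5755, -0.1891, 0.0765]
ee_rot: [[-0.971, -0.239, -0.0], [-0.239, 0.971, 0.001], [-0.0, 0.001, -1.0]]
wrist_force: [-0.5, 0.1, 0.2]
gripper_width: 0.505
```

>>> play_rows(targets=[[[0.3, 0, 0, 0, 0], [0.3, 0, 0, 0, 0], [0.3, 0, 0, 0, 0], [0.3, 0, 0, 0, 0], [0.3, 0, 0, 0, 0]]])

```text
time_s: 16.73
tcp_pos: [0.5754, -0.1904, 0.0762]
ee_rot: [[-0.971, -0.238, -0.0], [-0.238, 0.971, -0.0], [0.0, -0.0, -1.0]]
wrist_force: [-0.6, -0.2, -0.1]
gripper_width: 0.699
```

>>> play_rows(targets=[[[0.3, 0, 0, 0.01, 0], [0.3, 0, 0, 0.025, 0], [0.3, 0, 0, 0.05, 0], [0.3, 0, 0, 0.08, 0], [0.3, 0, 0, 0.11, 0]]])

```text
time_s: 17.15
tcp_pos: [0.5752, -0.1903, 0.188]
ee_rot: [[-0.971, -0.238, -0.001], [-0.238, 0.971, -0.0], [0.001, -0.0, -1.0]]
wrist_force: [1.0, -0.3, 0.1]
gripper_width: 0.701
```

>>> play_rows(targets=[[[0.3, -0.01, 0.02, 0.02, 0], [0.3, -0.02, 0.05, 0.04, 0], [0.3, -0.03, 0.085, 0.05, 0], [0.3, -0.04, 0.12, 0.05, 0], [0.3, -0.05, 0.15, 0.05, 0]]])

```text
time_s: 17.57
tcp_pos: [0.5254, -0.0386, 0.2385]
ee_rot: [[-0.971, -0.238, 0.004], [-0.238, 0.971, 0.001], [-0.004, -0.0, -1.0]]
wrist_force: [-0.0, 0.1, -0.5]
gripper_width: 0.702
```

>>> play_rows(targets=[[[0.3, 0, 0, 0, 0], [0.3, 0, 0, 0, 0], [0.3, 0, 0, 0, 0]]])

```text
time_s: 17.82
tcp_pos: [0.5257, -0.0403, 0.2372]
ee_rot: [[-0.971, -0.239, 0.001], [-0.239, 0.971, -0.0], [-0.001, -0.0, -1.0]]
wrist_force: [-0.1, -0.0, -1.1]
gripper_width: 0.699
```

```bash
python3 - <<'E'
from h import *
print(sense()["tcp_pos"],sense()["wrist_force"])
a=capture("scene");b=capture("top")
o=np.zeros((500,800,3),np.uint8)
o[:,:400]=cv2.resize(a[200:325,205:305+0],(400,500),interpolation=cv2.INTER_CUBIC) if 0 else cv2.resize(a[215:340,200:360],(400,312)).repeat(1,0)[:500] if 0 else 0
A=cv2.resize(a[205:330,195:355],(400,312),interpolation=cv2.INTER_CUBIC);o[:312,:400]=A
o[:,400:]=cv2.resize(b[110:310,290:450],(400,500),interpolation=cv2.INTER_CUBIC)
cv2.imwrite("pics/end.png",cv2.convertScaleAbs(o,alpha=1.3))
E
```

```text
[ 0.52571684 -0.04028132  0.23716689] [-0.08674627 -0.00461979 -1.0922943 ]
```

View pics/end.png

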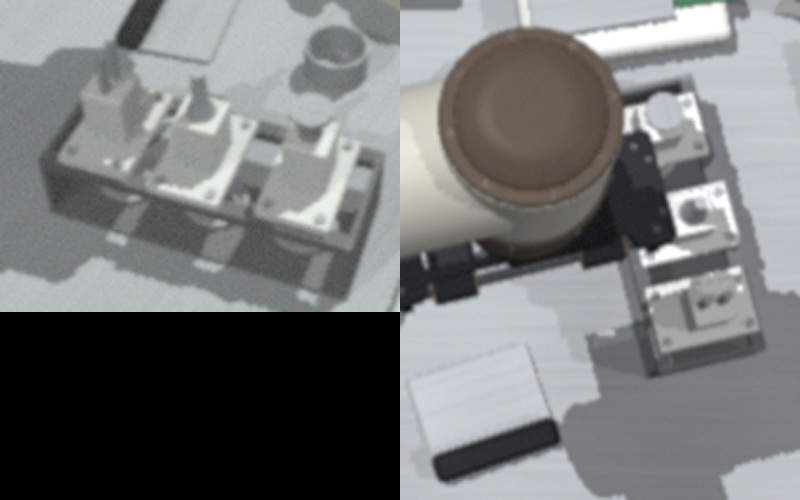

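The left (scene) half shows our nozzle upright and flush in the middle insert, near crop (205,130). The other two nozzles, the scraper and the ring have not moved. The gripper is clear of everything, so I'm handing in.

```bash
python3 -c "
from station import *
print(finish_job(), sense()['time_s'])"
```

```text
the job is handed in; nothing more can be done
the job is handed in; nothing more can be done
```

The nozzle is off the pump and standing in the rack's empty insert, and the job was handed in at about 18 s of the 58 s allowed; no verdict came back.

- **Taking it off:** I squeezed the button fully in (jaws stopped at 33.8 mm), shifting the jaws to keep side forces to a few newtons. It lifted out with only 2–3 N on the wrist.
- **Placing it:** I found the hole with the wrist camera. The plug went in with no measurable contact until the collar met the plate at about 9 N. Then I let go and backed off.
- **Last checks:** In the final pictures the nozzle stands upright and flush in the middle insert. The other two nozzles, the scraper and the ring look unmoved. The wrist reads about 1 N with the gripper clear. I did not measure whether the button had sprung out; I only saw the jaws open freely. The jar lid was not in the final picture, but the arm never went near it.
- **What disagreed:** The fingertips and palm sit about 29 mm further back along the tool than the stated tool-point geometry. My first close therefore passed above the collar without touching anything, and I went 29 mm lower to grip. The wrist camera was also about 1.7 mm off along the jaw direction, which I corrected for.

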